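Nest the empty parts cups on the counting scale and zero it

TASK

The lots are tested: nest the two empty parts cups gently into the grey cup on the counting scale's pan, blue first, then orange on top, each fully home and upright. Then take the stylus from its stand, push the scale's recessed red zero button all the way down with its tip, and put the stylus back in the stand, sitting on its collar. Leave the filled white and green cups, the bottle, the jar and the brass fitting where they are, and knock nothing over.

Things in the scene. Friction and masses are not known exactly. Their poses are not given: they have to be found in the camera images.
- cup_grey: grey open stacking cup, 56 mm tall, upright on the pan. Tapered foot (36 mm across at the bottom, 43 mm at 26 mm height), then a step out to a straight collar 56 mm across up to the rim; collar wall 3.5 mm (mouth 49 mm). A cup fully nested in another rests with its step on the rim below, its origin 30 mm above the other's. Origin: centre of its underside, z up
- cup_blue: blue stacking cup, same shape and size as cup_grey; origin at the centre of its underside, z up; empty, stands upright somewhere on the bench
- cup_orange: orange stacking cup, same shape and size as cup_grey; origin at the centre of its underside, z up; empty, stands upright somewhere on the bench
- scale: counting scale, 230 mm (its x) by 180 mm (its y), fixed to the bench; origin at the centre of its underside, its -x side is the front, towards the robot. Control panel at the front, 70 mm deep, top at 40 mm height; round steel pan, 130 mm across, top at 40 mm height
- pan (a point): centre of the top of the scale's pan (45 mm along the scale's x from its origin)
- zero_top (a point): centre of the top of the red zero button; the button is 16 mm across and lies 8 mm deep in an upright hole of 18 mm diameter in the panel (80 mm along the scale's -x from its origin)
- zero (a joint): travel of the zero button: 0 released, 0.005 m fully down; springs back, about 4 N to press fully
- stand: aluminium stylus stand, a fixed block 50 by 50 mm, 74 mm tall, with an upright through hole, 16 mm across, in its centre; origin at the centre of its underside
- stand_mouth (a point): centre of the hole's mouth on the stand's top face
- stylus: stylus, 126 mm long, upright in the stand. Origin at its tip, z along it to the handle: steel shaft of 8 mm diameter from 0 to 70 mm, black collar of 26 mm diameter from 70 to 76 mm (its underside rests on the stand's top), yellow round handle of 12 mm diameter from 76 to 126 mm. In the stand its tip is 4 mm above the bench
- cup_white: white cup of the same shape, in use: three red tubes stick out to 72 mm height. Stands on the bench among the others; leave alone. Origin at the centre of its underside
- cup_green: green cup of the same shape, in use: three black plugs in it, up to its rim (55 mm). Stands on the bench among the others; leave alone. Origin at the centre of its underside
- clamp: test clamp fixed to the bench: base 50 by 50 by 14 mm, upright post 18 by 18 mm to 90 mm height with a short red handle (30 mm along its x) on it at 80 mm. Origin at the centre of its underside
- bottle: small clear bottle with blue cap, 42 mm across, 95 mm tall, loose; origin at the centre of its underside
- jar: small amber jar, 42 mm across, 50 mm tall, loose; origin at the centre of its underside
- fitting: brass fitting, 32 mm across at the base, 34 mm tall, loose; origin at the centre of its underside
Things that resemble listed ones, but are neither listed nor needed, are in the scene too. Of the things that look like the cup_orange, the middle-sized one is meant. There is more than one size of the stylus; the job needs the smallest.

How it is judged (in metres and radians):
On the way, in this order (a step that is already met when the one before it is completed fails the run):
1. blue cup fully nested in the grey cup and let go (horizontal distance between cup_blue and cup_grey below 0.006 m and z of cup_blue in the frame of cup_grey between 0.027 and 0.033 m and angle between cup_blue's own z axis and vertical below 0.1 rad and contact force between the fingers and cup_blue below 0.1 N and linear speed of cup_blue below 0.03 m/s), for 0.2 s.
2. orange cup fully nested in the blue cup and let go (horizontal distance between cup_orange and cup_blue below 0.006 m and z of cup_orange in the frame of cup_blue between 0.027 and 0.033 m and angle between cup_orange's own z axis and vertical below 0.1 rad and contact force between the fingers and cup_orange below 0.1 N and linear speed of cup_orange below 0.03 m/s), for 0.2 s.
3. zero button pressed down with the stylus (value of joint zero above 0.0035 m and contact force between stylus and scale above 0.5 N), for 0.1 s.
At the end, for the whole second after the job is handed in: Cups grey, blue, orange nested bottom to top: each within 6 mm of the axis below, origin 30 +- 3 mm higher, within 0.1 rad of upright; grey on the pan within 45 mm of its centre; stylus in the stand, collar within 3 mm of its top, upright within 0.1 rad; button up (under 1.5 mm); all at rest (horizontal distance between cup_blue and cup_grey below 0.006 m and z of cup_blue in the frame of cup_grey between 0.027 and 0.033 m and angle between each of cup_blue, cup_orange, cup_grey, stylus's own z axis and vertical below 0.1 rad and horizontal distance between cup_orange and cup_blue below 0.006 m and z of cup_orange in the frame of cup_blue between 0.027 and 0.033 m and horizontal distance between cup_grey and pan below 0.045 m and z of cup_grey in the frame of pan below 0.003 m and linear speed of each of cup_grey, cup_blue, cup_orange, stylus below 0.03 m/s and horizontal distance between stylus and stand_mouth below 0.006 m and z of stylus in the frame of stand below 0.007 m and value of joint zero below 0.0015 m); the robot touches nothing.
It fails at once if the white or green cup, bottle, jar or brass fitting moved more than 25 mm (distance of any of cup_white, cup_green, bottle, jar, fitting from where it was at the start of the episode above 0.025 m).
It fails at once if the white or green cup, bottle, jar or brass fitting tipped more than 0.4 rad (angle between any of cup_white, cup_green, bottle, jar, fitting's own z axis and vertical above 0.4 rad).
It fails at once if a cup of the stack tipped over (more than 0.7 rad) (angle between any of cup_grey, cup_blue, cup_orange's own z axis and vertical above 0.7 rad).
It fails at once if a cup rammed or dropped hard into another (over 40 N) (contact force between cup_blue and cup_grey above 40 N or contact force between cup_orange and cup_blue above 40 N).
It also fails if it takes over 72 s, if anything falls off the work surface, if the arm or the gripper's body presses on something with over 40 N, if the wrist force passes 120 N, or if a joint passes its speed limit or range.

ROBOT

A 6-joint arm with a two-finger parallel gripper is mounted at the origin on the work surface. World frame = base frame: x ahead of the robot, y to its left, z up, the work surface at z = 0. Lengths are in m, angles in degrees, forces in N, time in s.
With the tool pointing down it reaches from about 0.35 to 0.875 m from the base axis. Payload 4.2 kg.
Tool frame: the origin (TCP) lies on the mounting face of the last link; the fingertips stand 182 mm ahead of it and the grasp point (between the pads) lies 164 mm ahead of it (r.tcp_to_grasp is the distance from the TCP to the grasp point, in m); z points along the fingers, y is the line along which they close (so a half turn about z gives the same grasp; the last joint's range is limited). The gripper opens to 87 mm and grips with 3 to 60 N. Pads are 19 mm wide; open, the fingers measure 117 mm over their backs; the gripper's body (75 mm by 190 mm) begins 51 mm behind the grasp point.
Start: joints at [-57.548, 22.042, 0.453, 0, -68.411, -14.817], TCP at [0.189, -0.596, 0.405] pointing down, gripper open.
Joint ranges: [-179.83, 179.83], [-69.29, 118.12], [-61.27, 80.66], [-181.25, 117.63], [-171.15, -9.14], [-177.46, 177.46]. Speed limits (degrees/s): [159.86, 159.86, 180, 180, 180, 180].

INTERFACE

Orientations are given as a 3x3 rotation matrix whose columns are the frame's x, y, z axes.
In Python, from station import sense, eyes, r gives the robot as it stands.
- The arm moves only by the tool jog_arm, never from a script. Its argument "increments" is a list of rows, each a list of 4 numbers: the shift along the tool's x, y, z normalised to -1 to 1, where 1 is 0.02 m, then the turn about the tool's z normalised to -1 to 1, where 1 is 0.08 rad. A call has 1 to 10 rows; each row shifts and turns the commanded pose from where the row before left it, along the tool's axes as they then stand; what a row does not reach is not made up. A row lasts 1/10 s, in which the tool goes at most 50 mm and 8.59 degrees, less where a joint would pass 70% of its speed; a pose out of reach is approached as far as the arm can. A call with a number of a shift or a turn outside -1 to 1 is refused whole. A call with a gripper value outside its range is refused whole. "grip" is the finger opening in mm, from 0 to 87, set as the call begins (left out, the last holds). The fingers move at their own pace and stop on an object; the grip force is fixed at half the most. Time passes only in rows, so rows that do not move let the fingers close. It gives the time, the measured TCP pose, the force, the opening and the grip force at its end, in the units of the state.
- sense(): the state, without advancing time (a new reading comes with each control period).
- eyes.capture(name): name is "scene" or "top" or "wrist"; returns the picture (384x512x3 uint8, blue, green, red); there is no depth.
- eyes.get_calibration(name): a dict with "camera_matrix" (3x3 intrinsics, pixels), "k1" (the pictures are not rectified: a ray, as slopes to the right and down, at radius r is drawn at 1 + k1 r^2 times it, then the intrinsics apply), "R" (3x3) and "t" (3): a world point X has camera coordinates R X + t; the wrist camera has in their place "T_tool_cam" (4x4, takes a point from camera to tool coordinates, whose origin is the TCP and whose axes are the flange's). Camera axes: x right, y down, z forward; pixel columns grow to the right and rows downward; lengths in m; the calibration is good to about 2 mm. A picture is of the moment at which its call begins: read the wrist's pose just before it. get_calibration takes no time and is no camera call.
- r.finish_job(): hands the job in; it is judged then, once.
Trained networks look in the newest picture that a camera, given by its name, has taken for a name from the list of things; names that differ only in an ending like _2 or _b are one class to them, and where a whole thing is asked for, a point or a joint stands for the part that bears it (a point fixed in the world has none). Each returns a list of dicts, best first, with "conf" (0 to 1); they miss things now and then, are a little off and sometimes report something else, mostly with a low value. They report only what shows in the picture. A call takes as long as a camera call. They do not tell look-alikes from the thing itself.
- eyes.spot_in(camera, name): "centre" ([x, y, z] in m, in world coordinates, good to about 4 mm: the middle of the surface that is visible of it).
- eyes.outline_of(camera, name): "mask" (384x512 bool, what is visible of it).
The state is a dict: "time_s": time; "joints": joint angles; "joint_velocities": joint speeds; "effort": joint torques, N m; "tcp_pos": TCP position; "ee_rot": TCP orientation; "wrist_force": force on the tool from outside, world axes, zero at the start; "moment": the same for the moment, N m; "gripper_width": opening from 0.0 (shut) to 1.0 (fully open); "gripper_force": force on a finger pad.
Only numpy, scipy, OpenCV 4.12 (cv2) and the standard library are available. Lean on these libraries where they do the work, as an engineer would, in place of code of your own. Each camera call takes 0.05 s, during which the arm holds its last target. There are 200 camera calls.

## Working session

There is one attempt and no reset: what is moved stays moved. The work goes in short steps, Python scripts to look and compute and a tool call to move; the robot and the scene stay as the last step left them, time stands still between calls to the robot, and variables do not carry over. Pictures are saved under pics/ and viewed, at most 14 in all, crops included, and the job is handed in when it is done.

Besides the shell and the picture viewer there is one more tool, called after "Emit:" as name(argument=value, ...) on one line, values as JSON. jog_arm: Moves the arm, as the interface text tells. Its arguments: {"type":"object","properties":{"increments":{"type":"array"},"grip":{"type":"number"}},"required":["increments"]}

```bash
mkdir -p pics; cat > h.py <<'E'
import numpy as np, cv2
from station import sense, eyes, r
def ray(cam,uv,st=None):
    c=eyes.get_calibration(cam);K=np.array(c["camera_matrix"]);k=c["k1"]
    d=(np.array(uv,float)-K[:2,2])/[K[0,0],K[1,1]]
    u=d.copy()
    for _ in range(20): u=d/(1+k*(u@u))
    v=np.array([*u,1.])
    if "R" in c:
        R=np.array(c["R"]);t=np.array(c["t"]);o=-R.T@t;v=R.T@v
    else:
        T=np.array(c["T_tool_cam"]);s=st or sense();A=np.array(s["ee_rot"])
        o=A@T[:3,3]+np.array(s["tcp_pos"]);v=A@T[:3,:3]@v
    return o,v/np.linalg.norm(v)
def atz(cam,uv,z,st=None):
    o,v=ray(cam,uv,st);return o+v*(z-o[2])/v[2]
def proj(cam,X,st=None):
    c=eyes.get_calibration(cam);K=np.array(c["camera_matrix"]);X=np.array(X,float)
    if "R" in c: p=np.array(c["R"])@X+np.array(c["t"])
    else:
        T=np.array(c["T_tool_cam"]);s=st or sense();A=np.array(s["ee_rot"])
        q=A.T@(X-np.array(s["tcp_pos"]));p=T[:3,:3].T@(q-T[:3,3])
    u=p[:2]/p[2];u=u*(1+c["k1"]*(u@u));return u*[K[0,0],K[1,1]]+K[:2,2]
def tri(rays):
    A=0;b=0
    for o,v in rays:
        P=np.eye(3)-np.outer(v,v);A=A+P;b=b+P@o
    return np.linalg.solve(A,b)
E
python3 - <<'E'
from h import *
s=sense();print(s["time_s"],s["tcp_pos"],np.round(s["ee_rot"],3).tolist(),s["gripper_width"])
for c in ["scene","top","wrist"]:
    cv2.imwrite(f"pics/{c}0.png",eyes.capture(c))
    k=eyes.get_calibration(c);print(c,k)
for c in ["scene","top"]:
  for n in ["cup_grey","cup_blue","cup_orange","scale","stand","stylus","cup_white","cup_green","clamp","bottle","jar","fitting"]:
    print(c,n,[(np.round(d["centre"],3).tolist(),round(d["conf"],2),proj(c,d["centre"]).astype(int).tolist()) for d in eyes.spot_in(c,n)])
print(sense()["time_s"])
E
```

```text
0.0 [ 0.18934196 -0.59542391  0.40365616] [[-0.953, -0.303, -0.001], [-0.303, 0.953, 0.002], [0.0, 0.002, -1.0]] 1.00220567192235
scene {'camera_matrix': array([[465.588951  ,   0.        , 252.85536212],
       [  0.        , 465.588951  , 186.93681753],
       [  0.        ,   0.        ,   1.        ]]), 'k1': -0.07061856881438501, 'R': array([[ 0.84912205,  0.52775338,  0.02163616],
       [ 0.31812893, -0.47829142, -0.8185544 ],
       [-0.42164646,  0.70193567, -0.57402141]]), 't': array([-0.47539069, -0.06936353,  1.27324996])}
top {'camera_matrix': array([[416.11155347,   0.        , 259.17458687],
       [  0.        , 416.11155347, 194.44988398],
       [  0.        ,   0.        ,   1.        ]]), 'k1': -0.12280350496573292, 'R': array([[-0.01580462, -0.99968555, -0.01946842],
       [-0.99592012,  0.01746921, -0.08853218],
       [ 0.08884444,  0.01798977, -0.99588304]]), 't': array([0.08064062, 0.54119372, 1.23606859])}
wrist {'camera_matrix': array([[311.56612785,   0.        , 260.09947732],
       [  0.        , 311.56612785, 185.18201478],
       [  0.        ,   0. 
[... 1463 characters left out ...]
.029], 0.66, [183, 234]), ([0.307, 0.354, 0.035], 0.63, [166, 274]), ([0.518, 0.301, 0.022], 0.59, [184, 203])]
top scale [([0.435, -0.024, 0.079], 0.73, [292, 229]), ([0.564, -0.235, 0.04], 0.62, [360, 185])]
top stand [([0.428, -0.024, 0.075], 0.69, [292, 231])]
top stylus [([0.386, 0.063, 0.104], 0.67, [262, 247])]
top cup_white [([0.626, 0.268, 0.04], 0.73, [193, 167])]
top cup_green [([0.424, 0.305, 0.029], 0.7, [182, 234]), ([0.434, 0.159, 0.028], 0.57, [230, 230])]
top clamp [([0.538, 0.157, 0.014], 0.75, [231, 196])]
top bottle [([0.542, 0.381, 0.06], 0.47, [155, 195]), ([0.738, -0.076, 0.017], 0.47, [305, 130])]
top jar [([0.424, 0.304, 0.028], 0.19, [182, 234])]
top fitting []
1.35
```

View pics/top0.png

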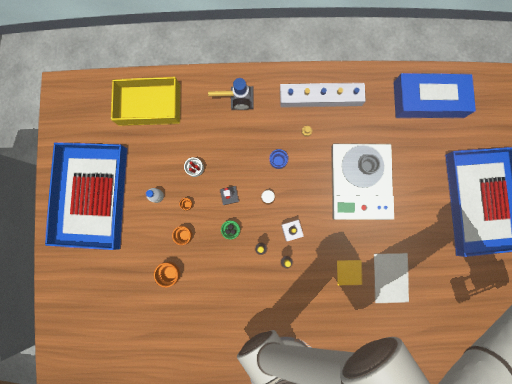

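View pics/scene0.png

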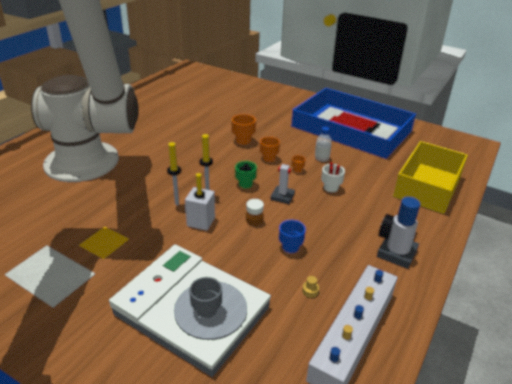

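The top view shows the stylus stand at about (292,230) with the small stylus in it, and two larger styli at (261,249) and (287,263). The blue cup is at (279,159) and the grey cup at (369,164) on the pan. The orange cups are small (186,203), middle (182,235) and large (167,274). The scene view agrees. I'll move over the scale and turn the tool square to the bench.

Emit:
jog_arm(increments=[[-1, 1, 0, 0.96], [-1, 1, 0, 0.96], [-1, 1, 0, 0.96], [-1, 1, 0, 0.96], [-1, 1, 0, 0], [-1, 1, 0, 0], [-1, 1, 0, 0], [-1, 1, 0, 0], [-1, 1, 0, 0], [-1, 1, 0, 0]])

```text
time_s: 2.35
tcp_pos: [0.373, -0.3811, 0.405]
ee_rot: [[-1.0, -0.001, 0.0], [-0.001, 1.0, -0.0], [-0.0, -0.0, -1.0]]
wrist_force: [1.0, -1.5, 1.3]
gripper_width: 0.999
gripper_force: 0.0
```

Emit:
jog_arm(increments=[[-1, 1, 0, 0], [-1, 1, 0, 0], [-1, 1, 0, 0], [-1, 1, 0, 0], [-1, 1, 0, 0], [-1, 1, 0, 0], [-1, 1, 0, 0], [-1, 1, 0, 0], [-1, 1, 0, 0], [-1, 0, 0, 0]])

```text
time_s: 3.35
tcp_pos: [0.573, -0.1999, 0.4051]
ee_rot: [[-1.0, -0.003, 0.0], [-0.003, 1.0, 0.0], [-0.0, 0.0, -1.0]]
wrist_force: [0.7, -0.5, 0.3]
gripper_width: 1.002
gripper_force: 0.0
```

```bash
cat >> h.py <<'E'
def look(tag,names,cam="wrist"):
    """Capture, save, store state + masks; report ellipse of mask and spot."""
    import pickle
    s=sense();im=eyes.capture(cam);cv2.imwrite(f"pics/{tag}.png",im)
    s=sense() if cam!="wrist" else s
    print("t",s["time_s"],"tcp",np.round(s["tcp_pos"],4),"x",np.round(np.array(s["ee_rot"])[:,0],3),"z",np.round(np.array(s["ee_rot"])[:,2],4))
    out={}
    for n in names:
        L=eyes.outline_of(cam,n)
        out[n]=L
        for d in L:
            m=d["mask"];ys,xs=np.nonzero(m)
            print(" ",n,round(d["conf"],2),"c",round(xs.mean(),1),round(ys.mean(),1),"bbox",xs.min(),xs.max(),ys.min(),ys.max(),len(xs))
    pickle.dump((s,im,out),open(f"{tag}.pkl","wb"))
E
python3 - <<'E'
from h import *
look("w1",["cup_grey","cup_blue","zero_top","stand","stylus"])
E
```

```text
t 3.35 tcp [ 0.573  -0.1999  0.4051] x [-1.    -0.003 -0.   ] z [ 5.e-04  3.e-04 -1.e+00]
  cup_grey 0.86 c 208.6 215.7 bbox 181 236 190 239 2311
  cup_blue 0.88 c 419.0 214.5 bbox 404 447 203 236 533
  zero_top 0.45 c 221.5 96.6 bbox 215 228 90 103 167
  stand 0.96 c 425.5 35.4 bbox 386 472 0 69 3704
  stylus 0.67 c 457.0 24.7 bbox 432 489 8 43 1101
  stylus 0.44 c 492.2 3.0 bbox 484 505 0 8 133
```

View pics/w1.png

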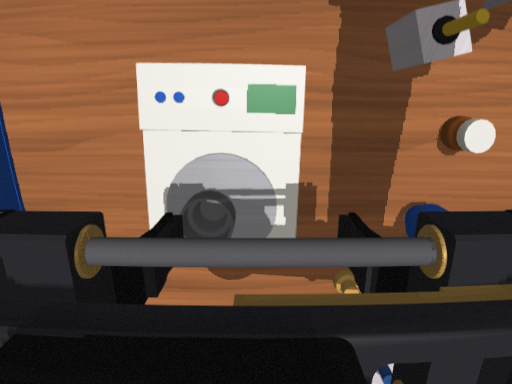

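The wrist view shows the panel with the red zero button at (221,97), the grey cup rim around (209,216), the stand with the small yellow stylus at upper right, the jar at (470,135), and the blue cup partly hidden at (425,215). I'll take a second view from further ahead.

Emit:
jog_arm(increments=[[-1, 1, 0, 0], [-1, 1, 0, 0], [-1, 1, 0, 0], [-1, 1, 0, 0], [-1, 1, 0, 0], [-1, 1, 0, 0], [0, 0, 0, 0]])

```text
time_s: 4.35
tcp_pos: [0.6932, -0.0801, 0.404]
ee_rot: [[-1.0, -0.003, 0.0], [-0.003, 1.0, 0.0], [-0.0, 0.0, -1.0]]
wrist_force: [-1.2, 0.1, -0.8]
gripper_width: 0.999
gripper_force: 0.0
```

```bash
python3 - <<'E'
from h import *
look("w2",["cup_grey","cup_blue","zero_top","stand","stylus"])
E
```

```text
t 4.35 tcp [ 0.6932 -0.0801  0.404 ] x [-1.    -0.003 -0.   ] z [ 1.e-04  3.e-04 -1.e+00]
  cup_grey 0.59 c 78.9 100.4 bbox 44 116 70 130 3521
  cup_blue 0.94 c 343.7 126.3 bbox 315 372 101 153 2394
```

View pics/w2.png

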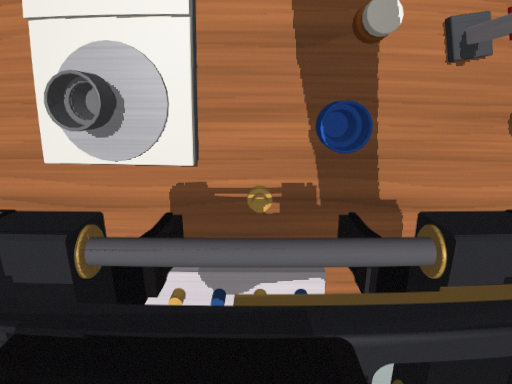

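The second wrist view shows the whole blue cup at (344,127), the grey cup at (79,100) and the fitting at (260,200). I'll fit a cup silhouette model over all views.

```bash
cat >> h.py <<'E'
from scipy.optimize import least_squares
import pickle
a=np.linspace(0,2*np.pi,60,endpoint=False);C=np.c_[np.cos(a),np.sin(a)]
CUP=np.vstack([np.c_[rr*C,np.full(60,z)] for rr,z in [(.018,0),(.0215,.026),(.028,.026),(.028,.056)]])
def bb(m): ys,xs=np.nonzero(m);return np.array([xs.min(),xs.max(),ys.min(),ys.max()],float)
def fit(views,p0,model=CUP):
    """views: (cam, state, bbox, weights4)"""
    def f(p):
        e=[]
        for c,s,b,w in views:
            q=np.array([proj(c,X,s) for X in model+p]);e+=list(w*(np.array([q[:,0].min(),q[:,0].max()-1,q[:,1].min(),q[:,1].max()-1])-b+.5))
        return np.array(e)
    o=least_squares(f,p0,diff_step=1e-4,x_scale=.01,loss="soft_l1");return o.x,f(o.x)
def load(t): return pickle.load(open(t+".pkl","rb"))
E
python3 - <<'E'
from h import *
look("s2",["cup_grey","cup_blue","cup_orange","stylus","stand"],"scene")
look("t2",["cup_grey","cup_blue","cup_orange","stylus","stand","zero_top"],"top")
W=np.ones(4)
def V(t,c,n,w=W,i=0):
    s,_,o=load(t); return (c,s,bb(o[n][i]["mask"]),w)
g=[V("w2","wrist","cup_grey"),V("w1","wrist","cup_grey",np.array([1,1,1,0]))]
b=[V("w2","wrist","cup_blue")]
for L,n,p in [(g,"cup_grey",[.62,-.26,.04]),(b,"cup_blue",[.65,.006,0])]:
    x,e=fit(L,p);print(n,"wrist",x.round(4),e.round(1))
    for t,c in [("s2","scene"),("t2","top")]:
        if load(t)[2][n]:
            v=V(t,c,n);x,e=fit([v],p);print(n,c,x.round(4),e.round(1));L.append(v)
    x,e=fit(L,p);print(n,"all",x.round(4),e.round(1))
E
```

```text
t 4.7 tcp [ 0.6914 -0.0828  0.4053] x [-1.     0.001 -0.   ] z [ 4.e-04  0.e+00 -1.e+00]
  cup_grey 0.87 c 205.7 296.5 bbox 190 222 277 318 1129
  cup_blue 0.55 c 291.3 234.7 bbox 278 305 219 252 738
  cup_orange 0.94 c 242.4 127.6 bbox 231 254 114 143 591
  cup_orange 0.32 c 279.8 193.8 bbox 270 294 189 200 82
  stylus 0.95 c 205.3 159.0 bbox 199 211 135 188 356
  stylus 0.86 c 173.9 170.5 bbox 168 179 143 203 353
  stylus 0.76 c 198.3 186.6 bbox 193 204 172 198 189
  stand 0.76 c 199.4 209.4 bbox 184 214 187 229 972
t 5.0 tcp [ 0.692  -0.082   0.4048] x [-1. -0. -0.] z [ 1.e-04  1.e-04 -1.e+00]
  cup_grey 0.82 c 369.6 164.0 bbox 360 379 154 174 320
  cup_orange 0.87 c 181.8 235.3 bbox 172 191 227 243 270
  cup_orange 0.58 c 166.3 273.8 bbox 154 179 262 286 504
  cup_orange 0.51 c 185.9 204.0 bbox 180 192 198 210 133
  stand 0.51 c 298.7 228.3 bbox 295 302 220 237 82
  zero_top 0.66 c 299.1 229.4 bbox 296 303 221 237 73
  zero_top 0.47 c 193.7 167.0 bbox 184 204 157 177 335Traceback (most recent call last):
  File "<stdin>", line 10, in <module>
  File "h.py", line 55, in fit
    o=
[... 494 characters left out ...]
lback)
    f_new = fun(x_new)
    self._update_fun()
    ~~~~~~~~~~~~~~~~^^
    self.f = self.fun_wrapped(xp_copy(self.x))
             ~~~~~~~~~~~~~~~~^^^^^^^^^^^^^^^^^
    return np.atleast_1d(self.fun(x))
                         ~~~~~~~~^^^
    return self.f(x, *self.args, **self.kwargs)
           ~~~~~~^^^^^^^^^^^^^^^^^^^^^^^^^^^^^^
  File "h.py", line 53, in f
    q=np.array([proj(c,X,s) for X in model+p]);e+=list(w*(np.array([q[:,0].min(),q[:,0].max()-1,q[:,1].min(),q[:,1].max()-1])-b+.5))
                ~~~~^^^^^^^
  File "h.py", line 18, in proj
    c=eyes.get_calibration(cam);K=np.array(c["camera_matrix"]);X=np.array(X,float)
ValueError: time passes only in moves, steps and waits
```

```bash
python3 - <<'E'
from station import eyes
import pickle
pickle.dump({c:eyes.get_calibration(c) for c in ["scene","top","wrist"]},open("cal.pkl","wb"))
t=open("h.py").read().replace("eyes.get_calibration(cam)","CAL[cam]").replace("from station import sense, eyes, r","from station import sense, eyes, r\nimport pickle\nCAL=pickle.load(open('cal.pkl','rb'))")
t+='''
W=np.ones(4)
def V(t,c,n,w=W,i=0):
    s,_,o=load(t); return (c,s,bb(o[n][i]["mask"]),np.array(w))
'''
open("h.py","w").write(t)
E
cat > f.py <<'E'
from h import *
g=[V("w2","wrist","cup_grey"),V("w1","wrist","cup_grey",[1,1,1,0])]
b=[V("w2","wrist","cup_blue")]
for L,n,p in [(g,"cup_grey",[.62,-.26,.04]),(b,"cup_blue",[.65,.006,0])]:
    x,e=fit(L,p);print(n,"wrist",x.round(4),e.round(1))
    for t,c in [("s2","scene"),("t2","top")]:
        if load(t)[2][n]:
            v=V(t,c,n);x,e=fit([v],p);print(n,c,x.round(4),e.round(1));L.append(v)
    x,e=fit(L,p);print(n,"all",x.round(4),e.round(1))
p=[.425,.3,0]
x,e=fit([V("t2","top","cup_orange")],p);print("orange",x,e)
import json
c=CAL["wrist"]
for t,z in [("w1",.032)]:
    s=load(t)[0]
    print("zero",atz("wrist",[221.5,96.6],z,s))
print([sense()["tcp_pos"] for _ in range(3)])
E
python3 f.py
```

```text
cup_grey wrist [ 0.6205 -0.2534  0.0428] [-0.   1.1 -0.5  0.9 -2.2  0.3 -0.2  0. ]
cup_grey scene [ 0.617  -0.2471  0.0321] [-0.1  0.2  0.1 -0.1]
cup_grey top [ 0.6254 -0.2604  0.0119] [-0.4  0.4  0.5 -0.5]
cup_grey all [ 0.6208 -0.2537  0.0417] [ 0.5  1.3 -0.   1.1 -2.2  0.1 -0.2  0.  -1.2 -0.4 -0.6 -0.2 -0.4  1.
  0.2 -0.2]
cup_blue wrist [ 0.6479  0.0097 -0.001 ] [ 0.3 -0.3 -0.3  0.3]
cup_blue scene [0.6502 0.0057 0.0073] [ 0.2 -0.2 -0.1  0.1]
cup_blue all [0.6478 0.0088 0.0033] [ 0.1  0.2 -0.4  0.9 -0.2 -0.7  0.2  0.3]
orange [ 0.42296606  0.32230188 -0.08154307] [ 0.36468996 -0.37200216 -0.39858836  0.39776764]
zero [ 0.49658207 -0.24337478  0.032     ]
[array([ 0.69211822, -0.08181691,  0.40470083]), array([ 0.69211822, -0.08181691,  0.40470083]), array([ 0.69211822, -0.08181691,  0.40470083])]
```

Emit:
jog_arm(increments=[[0, 0.9, 1, 0], [0, 0.9, 1, 0], [0, 0.9, 1, 0], [0, 0.9, 1, 0], [0, 0.9, 1, 0], [0, 0, 0, 0]])

```text
time_s: 5.9
tcp_pos: [0.6912, 0.0101, 0.3011]
ee_rot: [[-1.0, -0.003, -0.007], [-0.003, 1.0, -0.0], [0.007, -0.0, -1.0]]
wrist_force: [-0.7, 0.5, -0.0]
gripper_width: 1.002
gripper_force: 0.0
```

```bash
cat > g.py <<'E'
from h import *
look("w3",["cup_blue"]);s0=load("w3")[0];P=[s0["tcp_pos"]]
for i in range(3): eyes.capture("wrist");P.append(sense()["tcp_pos"])
P=np.array(P);print(P.round(4),P.mean(0))
s0["tcp_pos"]=P.mean(0);s0["ee_rot"]=np.array([[-1,0,0],[0,1,0],[0,0,-1.]])
v=V("w3","wrist","cup_blue")
v=(v[0],s0,v[2],v[3])
x,e=fit([v],[.648,.008,0]);print(x.round(4),e.round(1))
E
python3 g.py
```

```text
t 5.9 tcp [0.6912 0.0101 0.3011] x [-1.    -0.003  0.007] z [-6.5e-03 -4.0e-04 -1.0e+00]
  cup_blue 0.71 c 260.5 141.2 bbox 223 298 103 179 4593
[[0.6912 0.0101 0.3011]
 [0.6924 0.0079 0.3056]
 [0.6925 0.0076 0.3061]
 [0.6924 0.0074 0.3062]] [0.69212894 0.00828133 0.30474896]
[0.6507 0.0078 0.0021] [-0.2  0.2  0.2 -0.2]
```

Emit:
jog_arm(increments=[[0.7, 0.05, 0, 0], [0.7, 0, 0.3, 0], [0.7, 0, 0.8, 0], [0, 0, 1, 0], [0, 0, 1, 0], [0, 0, 1, 0], [0, 0, 0.6, 0], [0, 0, 0, 0], [0, 0, 0, 0]])

```text
time_s: 7.05
tcp_pos: [0.6505, 0.0089, 0.2117]
ee_rot: [[-1.0, -0.001, 0.001], [-0.001, 1.0, -0.0], [-0.001, -0.0, -1.0]]
wrist_force: [0.2, 0.9, -0.0]
gripper_width: 0.996
gripper_force: 0.0
```

Emit:
jog_arm(increments=[[0, 0, 0, 0], [0, 0, 0, 0], [0, 0, 0, 0], [0, 0, 0, 0], [0, 0, 0, 0]], grip=45)

```text
time_s: 7.55
tcp_pos: [0.6501, 0.0092, 0.2111]
ee_rot: [[-1.0, -0.001, 0.0], [-0.001, 1.0, 0.0], [-0.0, 0.0, -1.0]]
wrist_force: [-0.5, 0.6, 0.8]
gripper_width: 0.644
gripper_force: 30.0
```

Emit:
jog_arm(increments=[[0, 0, -0.5, 0], [0, 0, -1, 0], [0, 0, -1, 0], [0, -0.5, -1, 0], [0, -1, -1, 0], [0, -1, -1, 0], [0, -1, -1, 0], [0, -1, -0.5, 0], [0, -1, 0, 0], [-0.5, -1, 0, 0]])

```text
time_s: 8.55
tcp_pos: [0.6593, -0.1217, 0.3525]
ee_rot: [[-1.0, -0.001, 0.001], [-0.001, 1.0, 0.0], [-0.001, 0.0, -1.0]]
wrist_force: [0.4, -0.4, -1.0]
gripper_width: 0.646
gripper_force: 30.0
```

Emit:
jog_arm(increments=[[-0.5, -1, 0, 0], [-0.5, -1, 0, 0], [-0.5, -1, 0, 0], [0, -1, 0, 0], [0, -1, 0, 0], [0, -1, 0, 0], [0, -0.5, 0, 0], [0, 0, 0, 0], [0, 0, 0, 0], [0, 0, 0, 0]])

```text
time_s: 9.55
tcp_pos: [0.6902, -0.2501, 0.3509]
ee_rot: [[-1.0, -0.002, 0.0], [-0.002, 1.0, 0.0], [-0.0, 0.0, -1.0]]
wrist_force: [-1.0, 0.1, -1.3]
gripper_width: 0.644
gripper_force: 30.0
```

```bash
python3 - <<'E'
from h import *
look("w4",["cup_grey","cup_blue"])
v=V("w4","wrist","cup_grey")
x,e=fit([v],[.62,-.255,.04]);print(x.round(4),e.round(1))
x,e=fit([v,V("w2","wrist","cup_grey"),V("w1","wrist","cup_grey",[1,1,1,0])],[.62,-.255,.04]);print(x.round(4),e.round(1))
print([sense()[k] for k in("tcp_pos","gripper_width")])
E
```

```text
t 9.55 tcp [ 0.6902 -0.2501  0.3509] x [-1.    -0.002 -0.   ] z [ 1.e-04  2.e-04 -1.e+00]
  cup_grey 0.84 c 254.5 101.2 bbox 217 291 63 140 4593
  cup_blue 0.64 c 260.3 232.3 bbox 204 316 178 295 7482
[ 0.6206 -0.2555  0.039 ] [-0.3  0.3  0.3 -0.3]
[ 0.6206 -0.2551  0.0403] [ 0.1  1.   0.  -0.1  0.1  0.7 -0.   0.8 -3.2 -1.1 -0.7  0. ]
[array([ 0.6903312 , -0.2499931 ,  0.35090473]), 0.6415763825353967]
```

View pics/w4.png

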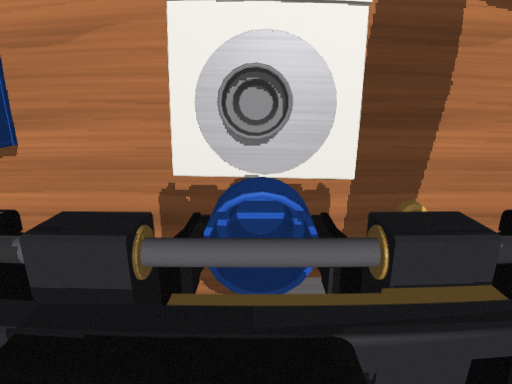

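The view shows the grey cup clear on the pan at (254,101) and the blue cup held upright at (260,232). I'll fit the held cup in the same view, so that camera errors cancel.

```bash
python3 - <<'E'
from h import *
v=V("w4","wrist","cup_blue");t=v[1]["tcp_pos"]
x,e=fit([v],[t[0],t[1],t[2]-.212]);print((x-t).round(4),e.round(1))
x,e=fit([(v[0],v[1],v[2],np.array([1,1,1,0]))],[t[0],t[1],t[2]-.212]);print((x-t).round(4),e.round(1))
E
```

```text
[-1.000e-04 -8.000e-04 -2.154e-01] [ 0. -0. -0.  0.]
[-1.000e-04 -8.000e-04 -2.154e-01] [ 0.  0. -0.  0.]
```

Emit:
jog_arm(increments=[[0.87, -0.06, 0, 0], [0.87, -0.06, 0, 0], [0.87, -0.06, 0.3, 0], [0.87, -0.06, 0.3, 0], [0, 0, 0.5, 0], [0, 0, 0.5, 0], [0, 0, 0.4, 0], [0, 0, 0.2, 0], [0, 0, 0, 0]])

```text
time_s: 10.6
tcp_pos: [0.621, -0.2555, 0.3054]
ee_rot: [[-1.0, -0.001, -0.002], [-0.001, 1.0, 0.0], [0.002, 0.0, -1.0]]
wrist_force: [0.3, 0.1, 0.4]
gripper_width: 0.643
gripper_force: 30.0
```

Emit:
jog_arm(increments=[[0, 0, 0.25, 0], [0, 0, 0.25, 0], [0, 0, 0.2, 0], [0, 0, 0.2, 0], [0, 0, 0.1, 0], [0, 0, 0.1, 0], [0, 0, 0, 0], [0, 0, 0, 0]])

```text
time_s: 11.4
tcp_pos: [0.6206, -0.2557, 0.2849]
ee_rot: [[-1.0, -0.001, 0.0], [-0.001, 1.0, -0.0], [-0.0, -0.0, -1.0]]
wrist_force: [-0.2, -0.7, 0.1]
gripper_width: 0.639
gripper_force: 30.0
```

Emit:
jog_arm(increments=[[0, 0, 0.06, 0], [0, 0, 0.06, 0], [0, 0, 0.03, 0], [0, 0, 0, 0], [0, 0, 0, 0]])

```text
time_s: 11.9
tcp_pos: [0.6206, -0.2557, 0.2817]
ee_rot: [[-1.0, -0.001, -0.0], [-0.001, 1.0, -0.0], [0.0, -0.0, -1.0]]
wrist_force: [-0.0, -0.3, -0.4]
gripper_width: 0.643
gripper_force: 30.0
```

Emit:
jog_arm(increments=[[0, 0, 0.04, 0], [0, 0, 0.04, 0], [0, 0, 0, 0], [0, 0, 0, 0]])

```text
time_s: 12.3
tcp_pos: [0.6207, -0.2557, 0.281]
ee_rot: [[-1.0, -0.001, 0.001], [-0.001, 1.0, -0.0], [-0.001, -0.0, -1.0]]
wrist_force: [-1.6, 1.2, 5.4]
gripper_width: 0.641
gripper_force: 30.0
```

Emit:
jog_arm(increments=[[0, 0, 0, 0], [0, 0, 0, 0], [0, 0, 0, 0], [0, 0, 0, 0], [0, 0, -0.3, 0], [0, 0, -0.7, 0], [0, 0, -1, 0], [0, 0, -1, 0], [0, 0, -1, 0], [0, 0, -1, 0]], grip=87)

```text
time_s: 13.3
tcp_pos: [0.6205, -0.2557, 0.3826]
ee_rot: [[-1.0, -0.001, 0.002], [-0.001, 1.0, -0.001], [-0.002, -0.001, -1.0]]
wrist_force: [0.5, -0.2, -0.4]
gripper_width: 1.001
gripper_force: 0.0
```

Emit:
jog_arm(increments=[[0, 1, -1, 0], [0.5, 1, 0, 0], [0.5, 1, 0, 0], [0.5, 1, 0, 0], [0.5, 1, 0, 0], [0.5, 1, 0, 0], [0.5, 1, 0, 0], [0.5, 1, 0, 0], [0.5, 1, 0, 0], [0.5, 1, 0, 0]])

```text
time_s: 14.3
tcp_pos: [0.5299, -0.055, 0.4017]
ee_rot: [[-1.0, -0.001, 0.002], [-0.001, 1.0, 0.0], [-0.002, 0.0, -1.0]]
wrist_force: [0.0, 0.2, -0.5]
gripper_width: 1.002
gripper_force: 0.0
```

Emit:
jog_arm(increments=[[0.5, 1, 0, 0], [0.5, 1, 0, 0], [0.5, 1, 0, 0], [0.5, 1, 0, 0], [0, 1, 0, 0], [0, 0.5, 0, 0], [0, 0, 0, 0], [0, 0, 0, 0], [0, 0, 0, 0]])

```text
time_s: 15.2
tcp_pos: [0.4905, 0.0536, 0.4002]
ee_rot: [[-1.0, 0.0, -0.0], [0.0, 1.0, -0.0], [0.0, -0.0, -1.0]]
wrist_force: [-0.1, -0.5, -0.2]
gripper_width: 1.001
gripper_force: 0.0
```

```bash
python3 - <<'E'
from h import *
look("w5",["stylus","stand","cup_orange"])
look("s5",["cup_grey","cup_blue","cup_orange"],"scene")
look("t5",["cup_grey","cup_blue"],"top")
for t,c in [("s5","scene"),("t5","top")]:
    for n in ["cup_grey","cup_blue"]:
        if load(t)[2][n]: x,e=fit([V(t,c,n)],[.62,-.255,.07]);print(c,n,x.round(4),e.round(1))
E
```

```text
t 15.2 tcp [0.4905 0.0536 0.4002] x [-1.  0.  0.] z [-1.e-04 -2.e-04 -1.e+00]
  stylus 0.85 c 174.7 116.1 bbox 155 191 102 129 746
  stylus 0.8 c 192.6 15.5 bbox 169 213 0 38 1255
  stylus 0.72 c 276.9 54.6 bbox 257 295 30 78 1477
  stand 0.94 c 186.6 113.4 bbox 146 220 83 146 2551
  cup_orange 0.78 c 458.2 187.4 bbox 438 478 172 204 1036
  cup_orange 0.75 c 483.6 108.1 bbox 450 511 82 134 2682
  cup_orange 0.64 c 502.1 14.1 bbox 491 511 0 31 568
t 15.45 tcp [0.4905 0.0538 0.4001] x [-1.  0.  0.] z [-3.e-04 -1.e-04 -1.e+00]
  cup_grey 0.74 c 206.7 306.3 bbox 190 222 292 318 480
  cup_blue 0.71 c 203.6 282.3 bbox 187 219 265 300 994
  cup_blue 0.68 c 199.3 209.6 bbox 184 214 188 228 960
  cup_blue 0.61 c 244.9 173.0 bbox 235 255 160 187 474
  cup_orange 0.97 c 269.3 147.1 bbox 259 280 136 160 429
  cup_orange 0.76 c 243.4 129.3 bbox 235 254 115 143 429
  cup_orange 0.54 c 297.6 162.2 bbox 291 305 155 171 204
  cup_orange 0.23 c 310.5 287.2 bbox 302 318 276 297 271
t 15.65 tcp [0.4905 0.0541 0.4001] x [-1. -0.  0.] z [-1.e-04 -1.e-04 -1.e+00]
  cup_grey 0.51 c 361.4 166.3 bbox 359 365 159 172 38
  cup_grey 0.22 c 361.1 183.8 bbox 331 393 144 219 4172
  cup_blue 0.79 c 372.2 162.9 bbox 362 382 153 173 340
  cup_blue 0.22 c 193.5 166.7 bbox 184 203 157 176 307
scene cup_grey [ 0.4764 -0.0784 -0.2415] [ 3.8 -5.7 -1.3  1.3]
scene cup_blue [ 0.5657 -0.1902 -0.0106] [ 1.4 -1.5 -0.9  0.9]
top cup_grey [ 0.8117 -0.5228 -1.2096] [-1.7  1.7  1.9 -2. ]
top cup_blue [ 0.6237 -0.2607  0.0407] [-0.2  0.2  0.2 -0.2]
```

View pics/w5.png

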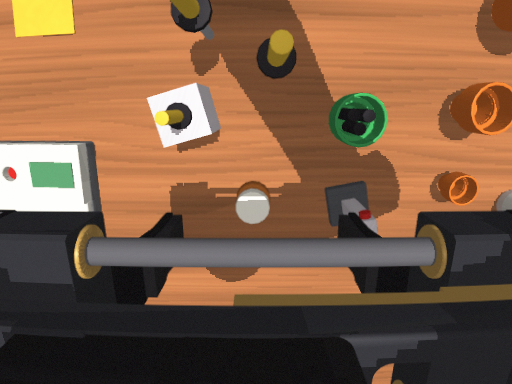

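The view shows the small stylus in the stand, with its handle end at (162,118) and collar at (178,116), and larger styli at (190,10) and (277,55). The green cup is at (358,119), the middle orange cup at (485,108) and the small orange one at (459,187).

Emit:
jog_arm(increments=[[0, 1, 0, 0], [0, 1, 0, 0], [0, 1, 0, 0], [0, 1, 0, 0], [0, 1, 0, 0], [0, 1, 0.5, 0], [0, 1, 0.5, 0], [0, 1, 0.5, 0], [0, 1, 0.5, 0], [0, 1, 0.5, 0]])

```text
time_s: 16.75
tcp_pos: [0.4903, 0.2554, 0.3496]
ee_rot: [[-1.0, -0.001, 0.0], [-0.001, 1.0, 0.0], [-0.0, 0.0, -1.0]]
wrist_force: [0.2, 0.1, -0.5]
gripper_width: 0.997
gripper_force: 0.0
```

Emit:
jog_arm(increments=[[0, 1, 0.5, 0], [0, 1, 0, 0], [0, 0.5, 0, 0], [0, 0, 0, 0], [0, 0, 0, 0], [0, 0, 0, 0]])

```text
time_s: 17.35
tcp_pos: [0.4902, 0.3036, 0.3406]
ee_rot: [[-1.0, 0.0, 0.0], [0.0, 1.0, 0.0], [-0.0, 0.0, -1.0]]
wrist_force: [0.3, 0.2, -1.4]
gripper_width: 1.002
gripper_force: 0.0
```

```bash
python3 - <<'E'
from h import *
look("w6",["cup_orange"])
for i,d in enumerate(load("w6")[2]["cup_orange"]):
    x,e=fit([V("w6","wrist","cup_orange",i=i)],[.43,.3,.0]);print(x.round(4),e.round(1))
x,e=fit([V("w6","wrist","cup_orange"),V("s5","scene","cup_orange"),V("t2","top","cup_orange")],[.43,.3,0]);print("3 views",x.round(4),e.round(1))
for p in ([.6206,-.2555,.07],):
    q=np.array([proj("scene",X) for X in CUP[120:]+p]);print("expected blue collar scene",q.min(0),q.max(0))
E
```

```text
t 17.35 tcp [0.4902 0.3036 0.3406] x [-1.  0. -0.] z [ 2.e-04  3.e-04 -1.e+00]
  cup_orange 0.93 c 258.9 104.8 bbox 226 291 71 139 3536
  cup_orange 0.93 c 250.1 204.8 bbox 231 269 184 225 1290
  cup_orange 0.81 c 311.4 4.1 bbox 285 338 0 10 430
[ 0.4231  0.3015 -0.0022] [-0.4  0.4  0.4 -0.4]
[ 0.5661  0.2887 -0.1598] [ 0.1 -0.1 -0.1  0.1]
[-0.0242  0.6051 -1.2575] [35.3 -5.1 -1.9  2.1]
3 views [0.4232 0.3021 0.003 ] [-0.4  1.7 -0.2  0.4  0.1 -1.1 -0.1  0.7  0.6  1.2 -0.9  1.1]
expected blue collar scene [186.50191615 264.67933809] [221.14180996 302.23578579]
```

View pics/w6.png

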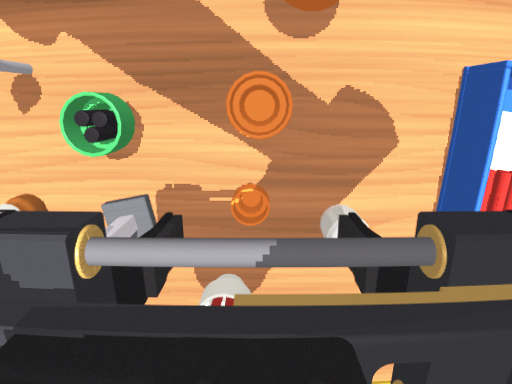

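The view shows the middle orange cup at (259,105) with the small one at (250,205) below it; the cup silhouette fit gives z ≈ 0, which confirms its size.

Emit:
jog_arm(increments=[[0.85, -0.1, 0, 0], [0.85, 0, 0.3, 0], [0.85, 0, 0.8, 0], [0.8, 0, 1, 0], [0, 0, 1, 0], [0, 0, 1, 0], [0, 0, 1, 0], [0, 0, 0.9, 0], [0, 0, 0.47, 0], [0, 0, 0, 0]])

```text
time_s: 18.45
tcp_pos: [0.4232, 0.3016, 0.2098]
ee_rot: [[-1.0, 0.0, -0.002], [0.0, 1.0, -0.002], [0.002, -0.002, -1.0]]
wrist_force: [1.2, 0.6, -0.2]
gripper_width: 0.997
gripper_force: 0.0
```

Emit:
jog_arm(increments=[[0, 0, 0, 0], [0, 0, 0, 0]])

```text
time_s: 18.65
tcp_pos: [0.4236, 0.3024, 0.2118]
ee_rot: [[-1.0, -0.001, 0.001], [-0.001, 1.0, 0.002], [-0.001, 0.002, -1.0]]
wrist_force: [0.2, -0.1, 0.3]
gripper_width: 1.0
gripper_force: 0.0
```

Emit:
jog_arm(increments=[[0, 0, 0, 0], [0, 0, 0, 0], [0, 0, 0, 0], [0, 0, 0, 0], [0, 0, 0, 0]], grip=45)

```text
time_s: 19.15
tcp_pos: [0.4233, 0.3022, 0.2108]
ee_rot: [[-1.0, -0.001, 0.0], [-0.001, 1.0, 0.0], [-0.0, 0.0, -1.0]]
wrist_force: [-0.5, 0.0, 0.8]
gripper_width: 0.638
gripper_force: 30.0
```

Emit:
jog_arm(increments=[[0, 0, -0.5, 0], [0, 0, -1, 0], [0, 0, -1, 0], [0, 0, -1, 0], [0, 0, -1, 0], [-0.5, -1, -1, 0], [-0.5, -1, -1, 0], [-0.5, -1, -1, 0], [-0.5, -1, -1, 0], [-0.5, -1, -1, 0]])

```text
time_s: 20.15
tcp_pos: [0.4733, 0.2011, 0.4023]
ee_rot: [[-1.0, -0.001, 0.0], [-0.001, 1.0, 0.0], [-0.0, 0.0, -1.0]]
wrist_force: [0.1, 0.5, -0.1]
gripper_width: 0.641
gripper_force: 30.0
```

Emit:
jog_arm(increments=[[-0.5, -1, 0, 0], [-0.5, -1, 0, 0], [-0.5, -1, 0, 0], [-0.5, -1, 0, 0], [-0.5, -1, 0, 0], [-0.5, -1, 0, 0], [-0.5, -1, 0, 0], [-0.5, -1, 0, 0], [-0.5, -1, 0, 0], [-0.5, -1, 0, 0]])

```text
time_s: 21.15
tcp_pos: [0.5735, 0.0013, 0.4014]
ee_rot: [[-1.0, -0.001, 0.0], [-0.001, 1.0, 0.0], [-0.0, 0.0, -1.0]]
wrist_force: [-0.1, 0.3, -0.2]
gripper_width: 0.639
gripper_force: 30.0
```

Emit:
jog_arm(increments=[[-0.5, -1, 0, 0], [-0.5, -1, 0, 0], [-0.5, -1, 0, 0], [-0.5, -1, 0, 0], [-0.5, -1, 0, 0], [-0.5, -1, 0, 0], [-0.5, -1, 0, 0], [-0.5, -1, 0, 0], [-0.5, -1, 0, 0], [-0.5, -1, 0, 0]])

```text
time_s: 22.15
tcp_pos: [0.6736, -0.1985, 0.4012]
ee_rot: [[-1.0, -0.001, -0.0], [-0.001, 1.0, 0.0], [0.0, 0.0, -1.0]]
wrist_force: [-0.3, -0.4, -0.5]
gripper_width: 0.642
gripper_force: 30.0
```

Emit:
jog_arm(increments=[[-0.4, -1, 0, 0], [-0.4, -1, 0, 0], [0, -0.6, 0, 0], [0, 0, 0, 0], [0, 0, 0, 0], [0, 0, 0, 0], [0, 0, 0, 0]])

```text
time_s: 22.85
tcp_pos: [0.6895, -0.2487, 0.4012]
ee_rot: [[-1.0, -0.002, 0.0], [-0.002, 1.0, 0.0], [-0.0, 0.0, -1.0]]
wrist_force: [0.1, -0.1, -0.4]
gripper_width: 0.641
gripper_force: 30.0
```

```bash
python3 - <<'E'
from h import *
look("w7",["cup_blue","cup_grey","cup_orange"])
COL=CUP[120:]
v=V("w7","wrist","cup_orange");t=v[1]["tcp_pos"]
x,e=fit([v],[t[0],t[1],t[2]-.212]);print("held",(x-t).round(4),e.round(1))
x,e=fit([V("w7","wrist","cup_blue")],[.62,-.255,.07],COL);print("blue collar",x.round(4),e.round(1))
x,e=fit([V("w7","wrist","cup_blue")],[.62,-.255,.07]);print("blue",x.round(4),e.round(1))
print(sense()["tcp_pos"])
E
```

```text
t 22.85 tcp [ 0.6895 -0.2487  0.4012] x [-1.    -0.002 -0.   ] z [ 3.e-04  1.e-04 -1.e+00]
  cup_blue 0.79 c 251.4 100.0 bbox 217 285 65 135 3878
  cup_grey 0.58 c 260.5 236.0 bbox 205 316 181 295 7336
  cup_orange 0.71 c 260.3 235.9 bbox 205 315 181 295 7337
held [ 0.0023 -0.0008 -0.2186] [ 0.3 -0.3 -0.3  0.3]
blue collar [ 0.6184 -0.257   0.0668] [-0.1  0.1  0.1 -0.1]
blue [ 0.6184 -0.257   0.0668] [-0.1  0.1  0.1 -0.1]
[ 0.68959249 -0.24915407  0.40097969]
```

Emit:
jog_arm(increments=[[0.9, -0.1, 0, 0], [0.9, -0.1, 0, 0], [0.9, -0.1, 0, 0], [0.85, -0.05, 0.5, 0], [0, 0, 0.8, 0], [0, 0, 0.8, 0], [0, 0, 0.6, 0], [0, 0, 0.4, 0], [0, 0, 0.2, 0], [0, 0, 0, 0]])

```text
time_s: 24.05
tcp_pos: [0.6188, -0.2566, 0.3343]
ee_rot: [[-1.0, -0.001, -0.001], [-0.001, 1.0, 0.0], [0.001, 0.0, -1.0]]
wrist_force: [-0.1, -0.2, 0.5]
gripper_width: 0.645
gripper_force: 30.0
```

Emit:
jog_arm(increments=[[0, 0, 0.2, 0], [0, 0, 0.2, 0], [0, 0, 0.2, 0], [0, 0, 0.15, 0], [0, 0, 0.1, 0], [0, 0, 0.1, 0], [0, 0, 0, 0], [0, 0, 0, 0], [0, 0, 0, 0]])

```text
time_s: 24.95
tcp_pos: [0.6187, -0.2567, 0.3159]
ee_rot: [[-1.0, -0.001, 0.0], [-0.001, 1.0, -0.0], [-0.0, -0.0, -1.0]]
wrist_force: [-0.9, 0.2, -0.8]
gripper_width: 0.643
gripper_force: 30.0
```

Emit:
jog_arm(increments=[[0, 0, 0.06, 0], [0, 0, 0.06, 0], [0, 0, 0.04, 0], [0, 0, 0.04, 0], [0, 0, 0, 0], [0, 0, 0, 0]])

```text
time_s: 25.55
tcp_pos: [0.6186, -0.2567, 0.3117]
ee_rot: [[-1.0, -0.001, -0.0], [-0.001, 1.0, -0.0], [0.0, -0.0, -1.0]]
wrist_force: [0.1, 0.8, 0.3]
gripper_width: 0.641
gripper_force: 30.0
```

Emit:
jog_arm(increments=[[0, 0, 0.03, 0], [0, 0, 0.03, 0], [0, 0, 0, 0], [0, 0, 0, 0]])

```text
time_s: 25.95
tcp_pos: [0.6186, -0.2567, 0.3109]
ee_rot: [[-1.0, -0.001, 0.0], [-0.001, 1.0, -0.0], [-0.0, -0.0, -1.0]]
wrist_force: [-1.2, -0.6, 1.0]
gripper_width: 0.642
gripper_force: 30.0
```

Emit:
jog_arm(increments=[[0, 0, 0.03, 0], [0, 0, 0, 0], [0, 0, 0, 0]])

```text
time_s: 26.25
tcp_pos: [0.6187, -0.2567, 0.3108]
ee_rot: [[-1.0, -0.001, 0.001], [-0.001, 1.0, -0.0], [-0.001, -0.0, -1.0]]
wrist_force: [-0.3, 0.8, 5.5]
gripper_width: 0.639
gripper_force: 30.0
```

Emit:
jog_arm(increments=[[0, 0, 0, 0], [0, 0, 0, 0], [0, 0, 0, 0], [0, 0, 0, 0], [0, 0, -0.3, 0], [0, 0, -0.7, 0], [0, 0, -1, 0], [0, 0, -1, 0], [0, 0, -1, 0], [0, 0, -1, 0]], grip=87)

```text
time_s: 27.25
tcp_pos: [0.6185, -0.2567, 0.4124]
ee_rot: [[-1.0, -0.001, 0.002], [-0.001, 1.0, -0.001], [-0.002, -0.001, -1.0]]
wrist_force: [-0.1, 0.8, 0.7]
gripper_width: 0.998
gripper_force: 0.0
```

Emit:
jog_arm(increments=[[0.5, 1, 0, 0], [0.5, 1, 0, 0], [0.5, 1, 0, 0], [0.5, 1, 0, 0], [0.5, 1, 0, 0], [0.5, 1, 0, 0], [0, 0, 0, 0], [0, 0, 0, 0], [0, 0, 0, 0]])

```text
time_s: 28.15
tcp_pos: [0.5588, -0.1372, 0.4107]
ee_rot: [[-1.0, -0.0, 0.001], [-0.0, 1.0, -0.0], [-0.001, -0.0, -1.0]]
wrist_force: [0.4, -0.6, 0.7]
gripper_width: 0.998
gripper_force: 0.0
```

```bash
python3 - <<'E'
from h import *
look("w8",["stylus","stand","zero_top","cup_orange"])
look("s8",["cup_blue","cup_orange","stylus","zero_top"],"scene")
q=np.array([proj("scene",X) for X in CUP[120:]+[.6195,-.2565,.1]]);print("expected orange collar scene",q.min(0),q.max(0))
look("t8",["cup_orange"],"top")
a,b=cv2.imread("pics/w8.png"),cv2.imread("pics/s8.png")
cv2.imwrite("pics/c8.png",np.hstack([cv2.resize(a[0:200,100:500],(800,400))]))
E
```

```text
t 28.15 tcp [ 0.5588 -0.1372  0.4107] x [-1.    -0.    -0.001] z [ 1.3e-03 -2.0e-04 -1.0e+00]
  stylus 0.83 c 384.3 39.4 bbox 364 409 23 57 920
  stylus 0.56 c 457.4 6.0 bbox 429 500 0 18 491
  stand 0.78 c 364.4 47.1 bbox 331 405 11 79 2796
  zero_top 0.58 c 166.6 109.8 bbox 161 172 104 116 125
  cup_orange 0.82 c 127.4 228.1 bbox 106 151 218 237 708
t 28.45 tcp [ 0.5587 -0.1372  0.4097] x [-1.  0.  0.] z [-4.e-04 -1.e-04 -1.e+00]
  cup_blue 0.81 c 203.5 292.7 bbox 188 218 282 300 357
  cup_orange 0.77 c 297.8 162.9 bbox 292 304 156 171 174
  cup_orange 0.64 c 202.5 269.6 bbox 186 219 251 288 1077
  cup_orange 0.52 c 244.6 139.7 bbox 238 251 135 144 102
  stylus 0.69 c 206.3 177.2 bbox 204 209 168 188 96
  stylus 0.6 c 174.3 177.7 bbox 167 180 165 202 238
  stylus 0.29 c 331.9 175.8 bbox 321 343 162 190 501
expected orange collar scene [184.38495784 251.66828501] [219.89479858 289.69934925]
t 28.7 tcp [ 0.5586 -0.1368  0.4099] x [-1.    -0.001  0.   ] z [-1.e-04 -0.e+00 -1.e+00]
  cup_orange 0.68 c 166.4 274.2 bbox 154 179 262 287 528
```

View pics/c8.png

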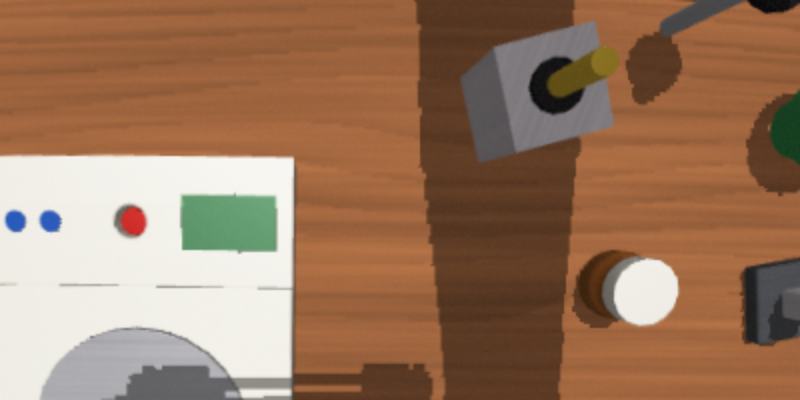

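```bash
cat > st.py <<'E'
from h import *
STY=np.vstack([np.c_[rr*C,np.full(60,z)] for rr,z in [(.013,.070),(.013,.076),(.006,.126)]])
def red(tag):
    im=cv2.imread(f"pics/{tag}.png").astype(int);m=(im[...,2]>120)&(im[...,1]<60)&(im[...,0]<70)
    n,l,st,c=cv2.connectedComponentsWithStats(m.astype(np.uint8));return [(c[i].round(1).tolist(),st[i][4]) for i in range(1,n) if st[i][4]>30]
E
python3 - <<'E'
from st import *
vs=[V(t,"wrist","stylus",i=0) for t in ("w1","w5","w8")]
for v in vs: x,e=fit([v],[.43,-.03,.004],STY);print(x.round(4),e.round(1))
x,e=fit(vs,[.43,-.03,.004],STY);print("all",x.round(4),e.round(1))
R=[]
for t in ("w1","w8"):
    print(t,red(t))
    s=load(t)[0];uv=V(t,"wrist","zero_top")[2];uv=[(uv[0]+uv[1])/2,(uv[2]+uv[3])/2]
    print(atz("wrist",uv,.032,s).round(4),atz("wrist",uv,.04,s).round(4));R.append(ray("wrist",uv,s))
print("tri",tri(R))
E
```

```text
[ 0.4306 -0.0223 -0.    ] [ 0.1 -0.1 -0.2  0.2]
[ 0.4326 -0.0278 -0.0018] [-0.2  0.3  0.4 -0.4]
[ 0.4324 -0.0261  0.0056] [-0.  0.  0. -0.]
all [ 0.4322 -0.0258  0.0052] [-0.6  0.2 -0.2  0.8 -0.6  0.8 -0.1 -0.3  0.1  0.1 -0.  -0.1]
w1 [([221.0, 97.9], np.int32(140))]
[ 0.4965 -0.2434  0.032 ] [ 0.4967 -0.2424  0.04  ]
w8 [([166.2, 110.2], np.int32(118))]
[ 0.4969 -0.2443  0.032 ] [ 0.4967 -0.242   0.04  ]
tri [ 0.49668305 -0.2426862   0.03759957]
```

```bash
python3 - <<'E'
from st import *
from scipy.optimize import minimize_scalar
for i,tag in [(0,"A"),(1,"B")]:
    m=load("s2")[2]["stylus"][i]["mask"];ys,xs=np.nonzero(m)
    top=[xs[ys<=ys.min()+2].mean(),ys.min()];bot=[xs[ys>=ys.max()-2].mean(),ys.max()]
    b=atz("scene",bot,0.0)
    z=minimize_scalar(lambda z:np.linalg.norm(proj("scene",[b[0],b[1],z])-top),bounds=(0,.3),method="bounded")
    print(tag,top,bot,b.round(3),"top z",round(z.x,3),round(z.fun,1))
m=load("w5")[2]["stylus"]
for p in (m[1],m[2]):
    print(bb(p["mask"]))
s=load("w5")[0]
for z in (.13,.15,.17,.2): print(z,atz("wrist",[281,42],z,s).round(3),atz("top",[261,249],z).round(3),atz("top",[287,263],z).round(3))
E
```

```text
A [np.float64(204.2941176470588), np.int64(135)] [np.float64(206.27272727272728), np.int64(188)] [0.364 0.091 0.   ] top z 0.153 0.3
B [np.float64(172.16666666666666), np.int64(143)] [np.float64(176.16666666666666), np.int64(203)] [ 0.34 -0.    0.  ] top z 0.167 1.4
[169. 213.   0.  38.]
[257. 295.  30.  78.]
0.13 [0.376 0.068 0.13 ] [0.382 0.067 0.13 ] [ 0.343 -0.004  0.13 ]
0.15 [0.38  0.067 0.15 ] [0.383 0.067 0.15 ] [ 0.344 -0.003  0.15 ]
0.17 [0.383 0.066 0.17 ] [0.384 0.066 0.17 ] [ 0.346 -0.002  0.17 ]
0.2 [0.389 0.064 0.2  ] [0.385 0.066 0.2  ] [ 0.348 -0.     0.2  ]
```

Emit:
jog_arm(increments=[[0.5, 0.95, 0, 0], [0.5, 0.95, 0.5, 0], [0.6, 0.95, 0.5, 0], [0.6, 0.95, 0.5, 0], [0.6, 0.95, 0.5, 0], [0.6, 0.8, 0.5, 0], [0, 0, 0.5, 0], [0, 0, 0, 0], [0, 0, 0, 0], [0, 0, 0, 0]])

```text
time_s: 29.75
tcp_pos: [0.4911, -0.0262, 0.3504]
ee_rot: [[-1.0, 0.0, 0.001], [0.0, 1.0, -0.0], [-0.001, -0.0, -1.0]]
wrist_force: [0.9, 0.2, -0.1]
gripper_width: 0.994
gripper_force: 0.0
```

```bash
python3 - <<'E'
from st import *
look("w9",["stylus","stand"])
for i,d in enumerate(load("w9")[2]["stylus"]):
    x,e=fit([V("w9","wrist","stylus",i=i)],[.4322,-.026,.004],STY);print(i,x.round(4),e.round(1))
x,e=fit([V(t,"wrist","stylus",i=0) for t in("w9","w8","w5")],[.4322,-.026,.004],STY);print("all",x.round(4),e.round(1))
print(sense()["tcp_pos"],sense()["joints"])
E
```

```text
t 29.75 tcp [ 0.4911 -0.0262  0.3504] x [-1.     0.    -0.001] z [ 0.0011 -0.     -1.    ]
  stylus 0.95 c 407.0 41.0 bbox 348 461 9 73 3752
  stylus 0.79 c 289.2 9.1 bbox 270 313 0 27 625
  stylus 0.76 c 261.8 116.2 bbox 246 277 100 132 821
  stylus 0.6 c 424.8 206.8 bbox 404 452 191 237 1046
  stand 0.61 c 261.5 115.1 bbox 224 298 78 154 3166
  stand 0.49 c 77.6 182.9 bbox 0 154 143 304 10889
0 [-0.7459  1.5212 -0.7031] [ 1.8 -0.4 -0.5 33.3]
1 [ 0.3143  0.0239 -0.1686] [20.4 -1.7 -0.8  1.1]
2 [ 4.324e-01 -2.590e-02 -4.000e-04] [-0.1  0.1  0.1 -0.1]
3 [ 0.5216  0.1277 -0.0277] [-1.3  0.9  4.7 -1.5]
all [ 0.4315 -0.0249  0.0034] [-101.1 -182.4   89.8   58.1    0.5    0.2   -0.4   -0.6    1.1    2.1
   -0.9   -1.2]
[ 0.49078826 -0.02616921  0.35026218] [ 1.59231645e+01  1.19484892e+01 -2.25254659e+01  6.65959091e-03
 -5.54847913e+01 -1.05937971e+02]
```

View pics/w9.png

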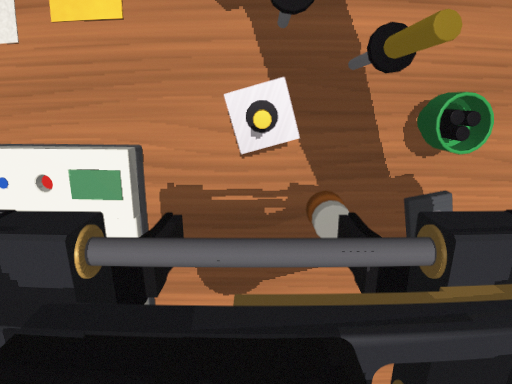

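The view shows the small stylus from straight above: handle end at (262,119), collar at (262,116) on the stand. The tall look-alike leans through the view around (410,40) but stays clear of the path.

Emit:
jog_arm(increments=[[0.98, 0, 0, 0], [0.98, 0, 0, 0], [0.97, 0, 0, 0.3], [0, 0, 0, 0.9], [0, 0, 0, 0.9], [0, 0, 0, 0.4], [0, 0, 0.7, 0], [0, 0, 1, 0], [0, 0, 1, 0], [0, 0, 0.7, 0]])

```text
time_s: 30.9
tcp_pos: [0.4318, -0.0261, 0.2811]
ee_rot: [[-0.98, 0.199, -0.001], [0.199, 0.98, -0.0], [0.0, -0.0, -1.0]]
wrist_force: [0.7, 0.3, -0.3]
gripper_width: 1.0
gripper_force: 0.0
```

Emit:
jog_arm(increments=[[0, 0, 0.3, 0], [0, 0, 0, 0], [0, 0, 0, 0], [0, 0, 0, 0]])

```text
time_s: 31.3
tcp_pos: [0.4322, -0.0258, 0.2768]
ee_rot: [[-0.98, 0.198, 0.002], [0.198, 0.98, 0.0], [-0.002, 0.001, -1.0]]
wrist_force: [-0.4, 0.6, 0.0]
gripper_width: 0.996
gripper_force: 0.0
```

Emit:
jog_arm(increments=[[0, 0, 0, 0], [0, 0, 0, 0], [0, 0, 0, 0], [0, 0, 0, 0], [0, 0, 0, 0], [0, 0, 0, 0], [0, 0, 0, 0], [0, 0, 0, 0]], grip=5)

```text
time_s: 32.1
tcp_pos: [0.4319, -0.0258, 0.2759]
ee_rot: [[-0.98, 0.198, -0.0], [0.198, 0.98, -0.0], [0.0, -0.0, -1.0]]
wrist_force: [-0.7, -0.2, -0.2]
gripper_width: 0.355
gripper_force: 0.0
```

Emit:
jog_arm(increments=[[0, 0, 0, 0], [0, 0, 0, 0], [0, 0, 0, 0], [0, 0, 0, 0], [0, 0, 0, 0]])

```text
time_s: 32.6
tcp_pos: [0.4318, -0.0258, 0.2759]
ee_rot: [[-0.98, 0.198, -0.0], [0.198, 0.98, -0.0], [0.0, -0.0, -1.0]]
wrist_force: [1.0, 0.2, -0.8]
gripper_width: 0.125
gripper_force: 30.0
```

Emit:
jog_arm(increments=[[0, 0, -0.3, 0], [0, 0, -0.7, 0], [0, 0, -1, 0], [0, 0, -1, 0], [0, 0, -1, 0], [0, 0, -1, 0], [0, 0, 0, -0.3], [0, 0, 0, -0.9], [0, 0, 0, -0.9], [0, 0, 0, -0.4]])

```text
time_s: 33.6
tcp_pos: [0.4315, -0.0259, 0.3752]
ee_rot: [[-1.0, -0.003, -0.001], [-0.003, 1.0, -0.0], [0.001, -0.0, -1.0]]
wrist_force: [0.7, 0.3, -0.1]
gripper_width: 0.127
gripper_force: 30.0
```

Emit:
jog_arm(increments=[[-0.2, -0.9, 0, 0], [-0.3, -1, 0, 0], [-0.3, -1, 0, 0], [-0.3, -1, 0, 0], [-0.3, -1, 0, 0], [-0.3, -1, 0, 0], [-0.3, -1, 0, 0], [-0.3, -1, 0, 0], [-0.3, -1, 0, 0], [-0.3, -1, 0, 0]])

```text
time_s: 34.6
tcp_pos: [0.4899, -0.2246, 0.3749]
ee_rot: [[-1.0, -0.001, -0.002], [-0.001, 1.0, 0.001], [0.002, 0.001, -1.0]]
wrist_force: [0.7, -0.2, -0.3]
gripper_width: 0.129
gripper_force: 30.0
```

Emit:
jog_arm(increments=[[-0.34, -1, 0, 0], [0, 0, 0.5, 0], [0, 0, 0.7, 0], [0, 0, 0.4, 0], [0, 0, 0, 0], [0, 0, 0, 0], [0, 0, 0, 0]])

```text
time_s: 35.3
tcp_pos: [0.497, -0.2435, 0.3445]
ee_rot: [[-1.0, -0.001, 0.001], [-0.001, 1.0, -0.0], [-0.001, -0.0, -1.0]]
wrist_force: [-0.2, 0.8, -0.7]
gripper_width: 0.131
gripper_force: 30.0
```

```bash
python3 - <<'E'
from st import *
look("w10",["stylus","zero_top"])
s=load("w10")[0];t=np.array(s["tcp_pos"]);print(red("w10"))
print("tip expected px",proj("wrist",t+[0,0,-.272],s),"button px", proj("wrist",[.4967,-.2437,.032],s))
im=cv2.imread("pics/w10.png")[110:230,180:340];cv2.imwrite("pics/c10.png",cv2.resize(im,None,fx=5,fy=5,interpolation=cv2.INTER_CUBIC))
E
```

```text
t 35.3 tcp [ 0.497  -0.2435  0.3445] x [-1.    -0.001 -0.001] z [ 1.1e-03 -3.0e-04 -1.0e+00]
  stylus 0.71 c 502.9 21.0 bbox 493 511 14 27 195
  stylus 0.62 c 260.6 219.2 bbox 242 279 185 273 1200
  zero_top 0.48 c 261.6 176.9 bbox 254 269 170 184 196
[([260.9, 176.6], np.int32(161))]
tip expected px [261.03138374 187.35660852] button px [260.70678454 176.23440166]
```

View pics/c10.png

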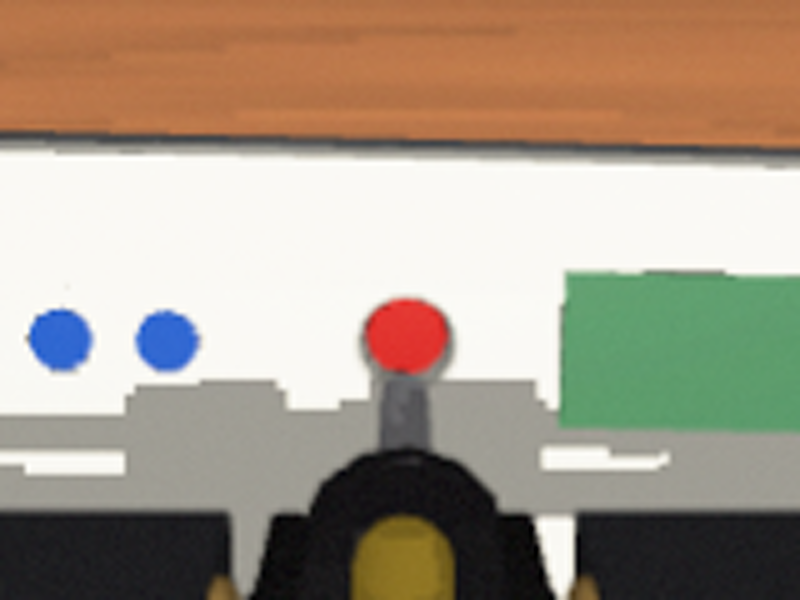

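The crop shows the stylus tip at full-picture pixel (261,187) and the red button at (261,177). That matches the predicted pixels for an aligned tip 40 mm above the button.

Emit:
jog_arm(increments=[[0, 0, 0.6, 0], [0, 0, 0.6, 0], [0, 0, 0.4, 0], [0, 0, 0.27, 0], [0, 0, 0.1, 0], [0, 0, 0.1, 0], [0, 0, 0.1, 0], [0, 0, 0, 0], [0, 0, 0, 0]])

```text
time_s: 36.35
tcp_pos: [0.4968, -0.2438, 0.301]
ee_rot: [[-1.0, -0.001, 0.0], [-0.001, 1.0, -0.0], [-0.0, -0.0, -1.0]]
wrist_force: [-1.1, -0.2, 2.7]
gripper_width: 0.128
gripper_force: 30.0
```

Emit:
jog_arm(increments=[[0, 0, 0.05, 0], [0, 0, 0.05, 0], [0, 0, 0, 0], [0, 0, 0, 0]])

```text
time_s: 36.75
tcp_pos: [0.4969, -0.2438, 0.2988]
ee_rot: [[-1.0, -0.001, 0.001], [-0.001, 1.0, -0.0], [-0.001, -0.0, -1.0]]
wrist_force: [-0.9, -0.4, 2.9]
gripper_width: 0.13
gripper_force: 30.0
```

Emit:
jog_arm(increments=[[0, 0, 0.05, 0], [0, 0, 0.03, 0], [0, 0, 0, 0], [0, 0, 0, 0]])

```text
time_s: 37.15
tcp_pos: [0.4973, -0.2439, 0.2986]
ee_rot: [[-1.0, -0.001, 0.002], [-0.001, 1.0, -0.001], [-0.002, -0.001, -1.0]]
wrist_force: [-1.3, 1.4, 8.8]
gripper_width: 0.129
gripper_force: 30.0
```

Emit:
jog_arm(increments=[[0, 0, -0.3, 0], [0, 0, -0.6, 0], [0, 0, -1, 0], [0, 0, -1, 0], [0, 0, -1, 0], [0.3, 1, 0, 0], [0.3, 1, 0, 0], [0.3, 1, 0, 0], [0.3, 1, 0, 0], [0.3, 1, 0, 0]])

```text
time_s: 38.15
tcp_pos: [0.4664, -0.143, 0.3751]
ee_rot: [[-1.0, -0.0, 0.001], [-0.0, 1.0, 0.0], [-0.001, 0.0, -1.0]]
wrist_force: [0.3, 0.1, -0.4]
gripper_width: 0.124
gripper_force: 30.0
```

Emit:
jog_arm(increments=[[0.3, 1, 0, 0], [0.3, 1, 0, 0], [0.3, 1, 0, 0], [0.3, 1, 0, 0], [0.3, 1, 0, 0], [0.24, 0.9, 0, 0.3], [0, 0, 0, 0.9], [0, 0, 0, 0.9], [0, 0, 0, 0.4], [0, 0, 0, 0]])

```text
time_s: 39.15
tcp_pos: [0.4318, -0.0257, 0.3752]
ee_rot: [[-0.98, 0.198, 0.001], [0.198, 0.98, 0.0], [-0.0, 0.0, -1.0]]
wrist_force: [0.4, 0.0, -0.8]
gripper_width: 0.129
gripper_force: 30.0
```

Emit:
jog_arm(increments=[[0, 0, 0, 0], [0, 0, 0, 0]])

```text
time_s: 39.35
tcp_pos: [0.4319, -0.0259, 0.375]
ee_rot: [[-0.98, 0.198, 0.0], [0.198, 0.98, 0.0], [-0.0, 0.0, -1.0]]
wrist_force: [0.0, 1.0, -1.2]
gripper_width: 0.126
gripper_force: 30.0
```

```bash
python3 - <<'E'
from st import *
look("w11",["stylus","stand"])
s=sense();print(s["tcp_pos"]);t=np.array(s["tcp_pos"])
print("tip",proj("wrist",t+[0,0,-.272],s),"mouth",proj("wrist",[.4322,-.0258,.074],s))
im=cv2.imread("pics/w11.png")[110:230,180:340];cv2.imwrite("pics/c11.png",cv2.resize(im,None,fx=5,fy=5,interpolation=cv2.INTER_CUBIC))
E
```

```text
t 39.35 tcp [ 0.4319 -0.0259  0.375 ] x [-0.98   0.198 -0.   ] z [ 2.e-04  1.e-04 -1.e+00]
  stylus 0.78 c 260.8 218.7 bbox 243 279 185 272 1154
  stylus 0.75 c 264.7 74.4 bbox 243 285 51 97 1535
  stand 0.64 c 260.6 172.8 bbox 227 296 139 203 2901
[ 0.43186656 -0.02586632  0.37496905]
tip [260.91546228 187.67715143] mouth [260.96217563 179.94841107]
```

View pics/c11.png

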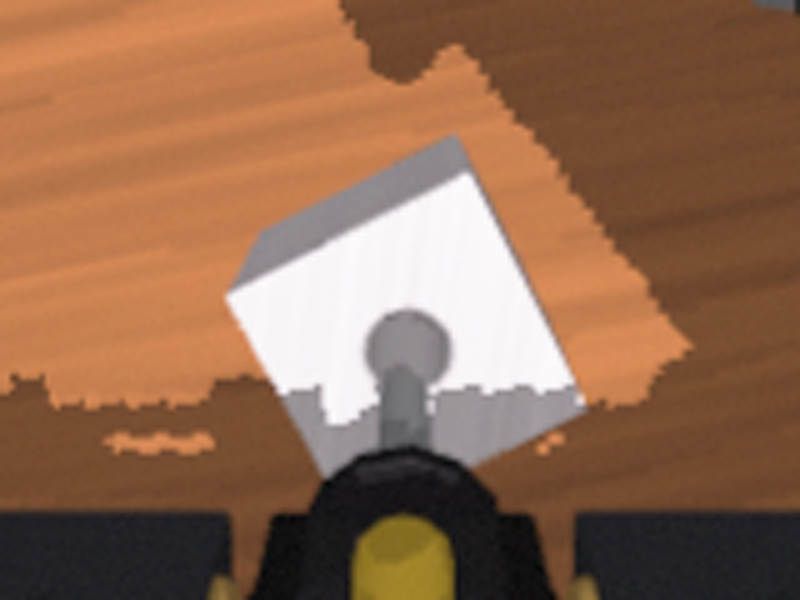

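The crop shows the stand's hole at full-picture pixel (261.6,180.4) with the tip lined up above it, as predicted. I'll lower it in.

Emit:
jog_arm(increments=[[0, 0, 0.5, 0], [0, 0, 0.5, 0], [0, 0, 0.4, 0], [0, 0, 0.4, 0], [0, 0, 0.7, 0], [0, 0, 0.8, 0], [0, 0, 0.8, 0], [0, 0, 0.5, 0], [0, 0, 0.2, 0], [0, 0, 0, 0]])

```text
time_s: 40.5
tcp_pos: [0.4319, -0.0258, 0.2785]
ee_rot: [[-0.98, 0.198, -0.001], [0.198, 0.98, -0.0], [0.001, -0.001, -1.0]]
wrist_force: [-0.8, 0.1, 0.4]
gripper_width: 0.128
gripper_force: 30.0
```

Emit:
jog_arm(increments=[[0, 0, 0.05, 0], [0, 0, 0.04, 0], [0, 0, 0, 0], [0, 0, 0, 0]])

```text
time_s: 40.9
tcp_pos: [0.4319, -0.0258, 0.2775]
ee_rot: [[-0.98, 0.198, 0.001], [0.198, 0.98, 0.0], [-0.001, 0.0, -1.0]]
wrist_force: [1.0, -0.0, -0.8]
gripper_width: 0.132
gripper_force: 30.0
```

Emit:
jog_arm(increments=[[0, 0, 0.05, 0], [0, 0, 0.04, 0], [0, 0, 0, 0], [0, 0, 0, 0]])

```text
time_s: 41.3
tcp_pos: [0.432, -0.0257, 0.2758]
ee_rot: [[-0.98, 0.198, 0.0], [0.198, 0.98, -0.0], [-0.0, 0.0, -1.0]]
wrist_force: [-2.0, 0.7, 4.4]
gripper_width: 0.126
gripper_force: 30.0
```

Seated on its collar at the original height. Next I release it and rise straight up.

Emit:
jog_arm(increments=[[0, 0, 0, 0], [0, 0, 0, 0], [0, 0, 0, 0], [0, 0, 0, 0], [0, 0, 0, 0], [0, 0, 0, 0], [0, 0, -0.5, 0], [0, 0, -1, 0], [0, 0, -1, 0], [0, 0, -1, 0]], grip=87)

```text
time_s: 42.3
tcp_pos: [0.4318, -0.0259, 0.3468]
ee_rot: [[-0.98, 0.198, 0.001], [0.198, 0.98, 0.0], [-0.001, 0.0, -1.0]]
wrist_force: [-0.2, 0.6, 0.8]
gripper_width: 0.941
gripper_force: 0.0
```

Emit:
jog_arm(increments=[[0, 0, -1, 0], [-1, 0, -1, 0], [-1, 0, 0, 0], [-1, 0, 0, 0], [0, 0, 0, 0], [0, 0, 0, 0], [0, 0, 0, 0]])

```text
time_s: 43.0
tcp_pos: [0.4899, -0.0377, 0.3854]
ee_rot: [[-0.98, 0.198, -0.001], [0.198, 0.98, 0.0], [0.001, -0.0, -1.0]]
wrist_force: [-0.0, -0.1, 1.0]
gripper_width: 0.998
gripper_force: 0.0
```

```bash
python3 - <<'E'
from st import *
look("w12",["stylus"])
for i,d in enumerate(load("w12")[2]["stylus"]):
    x,e=fit([V("w12","wrist","stylus",i=i)],[.4322,-.026,.004],STY);print(i,x.round(4),e.round(1))
look("s12",["cup_orange","cup_blue","cup_grey","stylus"],"scene")
a=cv2.imread("pics/w12.png");b=cv2.imread("pics/s12.png")
cv2.imwrite("pics/c12.png",np.hstack([cv2.resize(a,(400,300)),cv2.resize(b[130:340,100:380],(400,300))]))
E
```

```text
t 43.0 tcp [ 0.4899 -0.0377  0.3854] x [-0.98   0.198  0.001] z [-6.e-04  0.e+00 -1.e+00]
  stylus 0.84 c 264.7 11.2 bbox 244 286 0 33 891
  stylus 0.77 c 369.4 27.0 bbox 330 410 0 56 2481
  stylus 0.72 c 260.9 115.4 bbox 247 275 101 130 675
0 [ 0.3381 -0.0029 -0.0641] [ 9.1 -9.3 -0.7  1. ]
1 [0.3988 0.0337 0.1104] [ 1.5 -0.7 -0.9  9.2]
2 [ 0.4324 -0.0261  0.0086] [-0.1  0.1  0.1 -0.1]
t 43.15 tcp [ 0.49   -0.0376  0.3856] x [-0.98   0.198 -0.   ] z [ 1.e-04  1.e-04 -1.e+00]
  cup_orange 0.79 c 246.5 130.9 bbox 239 254 119 143 302
  cup_orange 0.72 c 297.4 162.4 bbox 291 304 155 171 203
  cup_orange 0.72 c 199.4 209.1 bbox 185 214 187 228 978
  cup_orange 0.64 c 202.2 269.5 bbox 184 220 250 289 1180
  cup_orange 0.4 c 188.4 311.8 bbox 109 269 245 376 9969
  cup_blue 0.78 c 204.0 292.2 bbox 188 219 279 300 411
  cup_grey 0.57 c 208.2 305.9 bbox 191 222 288 318 470
  stylus 0.84 c 173.8 168.2 bbox 167 180 143 203 388
  stylus 0.71 c 206.0 162.2 bbox 202 212 140 189 302
  stylus 0.48 c 198.2 186.5 bbox 193 204 173 197 192
```

View pics/c12.png

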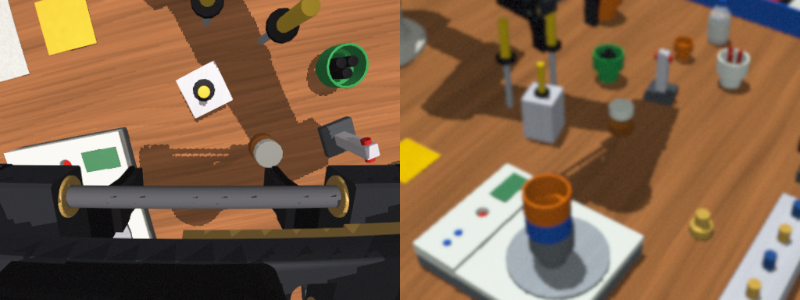

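The picture shows the stylus upright on its collar in the stand, and the grey, blue and orange cups nested upright on the pan. Everything else is standing. I'll hand in the job.

```bash
python3 -c "
from station import r
print(r.finish_job())"
```

```text
the job is handed in; nothing more can be done
None
```

Handed in at about 43 s: the blue and orange cups are nested upright in the grey cup, the zero button was pushed to its stop (8.8 N at the wrist), and the stylus is back in its stand on its collar; the verdict was not shown.

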